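Tip the seal stones into their box

TASK

Class is over: lift the wooden tray by its bridge handle with all four seal stones still aboard, carry it over to the open wooden box and tip it so that the stones slide off its open end into the box, without handling the stones themselves. Then put the empty tray back flat on the grey felt pad and shut the box's lid. Leave everything else on the table where it stands.

Things in the scene. Friction and masses are not known exactly. Their poses are not given: they have to be found in the camera images.
- tray: the wooden tray, 150 long (x from -75 to +75), 110 wide (y), floor 5 thick; origin at the centre of its underside, z up, x towards its open end. Walls 6 thick, 25 high at the back (-x) and both sides; the +x end is open, without a lip. 0.2 to 0.4 kg. Waxed: stones begin to slide on it at 15 to 23 degrees of tilt
- tray_grip (a point): centre of the cross bar of the tray's bridge handle, 78 above the tray's underside, over its middle; the tray's axes. The bar is 12 thick (x), 20 tall (z) and runs 110 along y, 98 clear between its two posts (24 x 6)
- stone1_mid (a point): a plain stone seal lying on its side, block 38 x 24 x 24; this point is its centre. Lies loose on the tray floor
- stone2_mid (a point): a slender stone seal lying on its side, block 45 x 20 x 20; this point is its centre. Lies loose on the tray floor
- stone3_mid (a point): a flat stone seal, block 36 x 30 x 18; this point is its centre. Lies loose on the tray floor
- stone4_mid (a point): a round stone seal standing on end, 29 across, 22 high; this point is its centre. Lies loose on the tray floor
- felt_pad: a flat grey felt pad, 240 (its x) x 200 (its y), 4 thick, fixed, on which the tray stands at first; origin at the centre of its underside
- seal_box: the open dark wooden box, fixed, heavy: 160 (its x) x 180 (its y) outside, rim 75 high, walls and floor 8 thick. Origin at the centre of its underside; z up, x towards its hinged side, away from the tray. The tray's open end comes in over the opposite (-x) side
- lid (a joint): angle of the box lid in rad: 0 shut, 2.1 at its stop fully open (leaning back beyond upright). Hinge along the box's y at its +x rim. Weak hinge friction: pushed to less than about 1.3 it falls shut by itself, softly, with nothing in the way
- lid_hinge (a point): centre of the lid's hinge line: box frame x = +80, z = 75.5. The lid is 160 (x, from 0 to -160 in the lid's own frame) x 180 x 8 thick, its underside on the hinge line at z = 0, its outer face at z = 8. This frame turns with the lid
- lid_edge (a point): middle of the lid's free edge, 160 from the hinge, mid-thickness; a brass tab 30 wide sticks out 12 beyond it. Same axes as lid_hinge
- water_cup: a small white ceramic cup, 54 across, 50 high, between pad and box; bystander, origin at the centre of its underside
- paste_dish: a round white lidded ceramic dish of seal paste, 62 across, 36 high, between pad and box; bystander, origin at the centre of its underside
- tea_cup: a blue-grey ceramic cup, 72 across, 60 high, at the far edge; bystander, origin at the centre of its underside
- inkstone: a round black inkstone, 136 across, 28 high, at the far edge; bystander, origin at the centre of its underside
- brush: a writing brush lying on a white rest, 265 long along its x, 25 high; bystander, origin on its underside under the shaft
- paperweight: a light wooden bar, 190 x 26 x 18, at the far edge; bystander, origin at the centre of its underside
- notebook: a red notebook, 150 x 210 x 14, at the left; bystander, origin at the centre of its underside
There are look-alikes about, which are no part of the job. What is meant by the tray is not black, and is the smaller of those in its own colour.

How it is judged:
On the way, in this order (a step that is already met when the one before it is completed fails the run):
1. the tray is lifted clear, about level, with all four stones aboard (height (world z) of tray_grip above 0.115 m and angle between tray_grip's own z axis and vertical below 0.25 rad and x of stone1_mid in the frame of tray_grip between -0.078 and 0.078 m and y of stone1_mid in the frame of tray_grip between -0.055 and 0.055 m and z of stone1_mid in the frame of tray_grip between -0.09 and -0.03 m and x of stone2_mid in the frame of tray_grip between -0.078 and 0.078 m and y of stone2_mid in the frame of tray_grip between -0.055 and 0.055 m and z of stone2_mid in the frame of tray_grip between -0.09 and -0.03 m and x of stone3_mid in the frame of tray_grip between -0.078 and 0.078 m and y of stone3_mid in the frame of tray_grip between -0.055 and 0.055 m and z of stone3_mid in the frame of tray_grip between -0.09 and -0.03 m and x of stone4_mid in the frame of tray_grip between -0.078 and 0.078 m and y of stone4_mid in the frame of tray_grip between -0.055 and 0.055 m and z of stone4_mid in the frame of tray_grip between -0.09 and -0.03 m), for 0.2 s.
2. all four stones are in the box (x of stone1_mid in the frame of seal_box between -0.08 and 0.08 m and y of stone1_mid in the frame of seal_box between -0.09 and 0.09 m and z of stone1_mid in the frame of seal_box between 0 and 0.075 m and x of stone2_mid in the frame of seal_box between -0.08 and 0.08 m and y of stone2_mid in the frame of seal_box between -0.09 and 0.09 m and z of stone2_mid in the frame of seal_box between 0 and 0.075 m and x of stone3_mid in the frame of seal_box between -0.08 and 0.08 m and y of stone3_mid in the frame of seal_box between -0.09 and 0.09 m and z of stone3_mid in the frame of seal_box between 0 and 0.075 m and x of stone4_mid in the frame of seal_box between -0.08 and 0.08 m and y of stone4_mid in the frame of seal_box between -0.09 and 0.09 m and z of stone4_mid in the frame of seal_box between 0 and 0.075 m), for 0.2 s.
At the end, for the whole second after the job is handed in: All four stones lie in the box, the lid is shut (within 0.08 rad), and the tray stands released and flat (within 0.08 rad) on the felt pad, its centre within 80 mm along and 70 mm across of the pad's centre (all of step 2 and value of joint lid below 0.08 rad and angle between tray_grip's own z axis and vertical below 0.08 rad and x of tray_grip in the frame of felt_pad between -0.08 and 0.08 m and y of tray_grip in the frame of felt_pad between -0.07 and 0.07 m and z of tray_grip in the frame of felt_pad between 0.075 and 0.09 m); the robot touches nothing.
It fails at once if a stone is handled by the gripper (more than 2 N) (contact force between the fingers and stone1 above 2 N or contact force between the fingers and stone2 above 2 N or contact force between the fingers and stone3 above 2 N or contact force between the fingers and stone4 above 2 N).
It fails at once if another thing on the table is moved by more than 30 mm (distance of any of water_cup, paste_dish, tea_cup, inkstone, brush, paperweight, notebook from where it was at the start of the episode above 0.03 m).
It also fails if it takes over 72 s, if anything falls off the work surface, if the arm or the gripper's body presses on something with over 40 N, if the wrist force passes 120 N, or if a joint passes its speed limit or range.

ROBOT

A 6-joint arm with a two-finger parallel gripper is mounted at the origin on the work surface. World frame = base frame: x ahead of the robot, y to its left, z up, the work surface at z = 0. Lengths are in m, angles in rad, forces in N, time in s.
With the tool pointing down it reaches from about 0.325 to 0.9 m from the base axis. Payload 6.1 kg.
Tool frame: the origin (TCP) lies between the finger pads; the fingertips stand 25 mm ahead of it and the grasp point (between the pads) lies 6 mm ahead of it (robot.tip_extent is the distance from the TCP to the fingertips, in m); z points along the fingers, y is the line along which they close (so a half turn about z gives the same grasp; the last joint's range is limited). The gripper opens to 87 mm and grips with 3 to 60 N. Pads are 19 mm wide; open, the fingers measure 117 mm over their backs; the gripper's body (75 mm by 190 mm) begins 51 mm behind the grasp point.
Start: joints at [1.15, 0.22, 1.526, -0, 1.395, -0.126], TCP at [0.182, 0.598, 0.248] pointing down, gripper open.
Joint ranges: [-2.98, 2.98], [-0.91, 2.08], [0.09, 2.57], [-1.24, 4.39], [0.2, 2.65], [-2.68, 2.68]. Speed limits (rad/s): [2.57, 2.57, 3.01, 3.14, 3.14, 3.14].

INTERFACE

Orientations are given as a unit quaternion [x, y, z, w].
In Python, from rig import robot gives the robot as it stands.
- The arm moves only by the tool drive_tool, never from a script. Its argument "commands" is a list that holds one entry, the list of rows, each a list of 7 numbers: the closure, from -1 (fully open) to 1 (shut), then the shift along the tool's x, y, z in mm, then the turn, a rotation vector about the tool's x, y, z in rad. In form: [[[claw, dx, dy, dz, wx, wy, wz], ...]]. A call has 1 to 20 rows; each row is the pose to reach, as a shift and turn from the pose commanded when the call began, along the tool's axes at that moment; what a row does not reach only later rows make up. A row lasts 1/10 s, in which the tool goes at most 50 mm and 8.59 degrees, less where a joint would pass 70% of its speed; a pose out of reach is approached as far as the arm can. A call with a gripper value outside its range is refused whole. The fingers move at their own pace and stop on an object; the grip force is fixed at half the most. Time passes only in rows, so rows that repeat a pose let the fingers close. It gives the time, the measured TCP pose, the force, the opening and the grip force at its end, in the units of the state.
- robot.get_state(): the state, without advancing time (a new reading comes with each control period).
- robot.grab_frame(name): name is "scene" or "top" or "wrist"; returns (picture, depth): 400x640x3 uint8, blue, green, red; 400x640 float32, m along the optical axis (not along the pixel's ray), 0 where there is no reading.
- robot.calibration(name): a dict with "fx", "fy", "cx", "cy" (pixels), "dist" ([k1, k2, p1, p2, k3] as OpenCV has them; the pictures are not rectified), "origin" and "attitude" of the camera in the world. Camera axes: x right, y up, looking along -z (the intrinsics and any distortion apply to the point x, -y, -z); pixel columns grow to the right and rows downward; lengths in m; the calibration is good to about 2 mm. A picture is of the moment at which its call begins: read the wrist's pose just before it. calibration takes no time and is no camera call; for the wrist camera it gives the pose at the moment of the call.
- robot.sign_off(): hands the job in; it is judged then, once.
Trained networks look in the newest picture that a camera, given by its name, has taken for a name from the list of things; names that differ only in an ending like _2 or _b are one class to them, and where a whole thing is asked for, a point or a joint stands for the part that bears it (a point fixed in the world has none). Each returns a list of dicts, best first, with "p" (0 to 1); they miss things now and then, are a little off and sometimes report something else, mostly with a low value. They report only what shows in the picture. A call takes as long as a camera call. They do not tell look-alikes from the thing itself.
- robot.recognise(name, camera): "at" ([column, row] in pixels, amid what is visible of it).
- robot.silhouettes(name, camera): "mask" (400x640 bool, what is visible of it) and "at" ([column, row] in pixels, amid what is visible of it).
- robot.place_of(name, camera): "at" ([column, row] in pixels: a listed point, or the origin of a listed thing).
The state is a dict: "time": time; "joint_positions": joint angles; "qvel": joint speeds; "effort": joint torques, N m; "tcp_pos": TCP position; "orientation": TCP orientation; "force": force on the tool from outside, world axes, zero at the start; "ft_torque": the same for the moment, N m; "finger_gap": finger opening in m; "finger_force": force on a finger pad.
Only numpy, scipy, OpenCV 4.12 (cv2) and the standard library are available. Lean on these libraries where they do the work, as an engineer would, in place of code of your own. Each camera call takes 0.05 s, during which the arm holds its last target. There are 200 camera calls.

## Working session

There is one attempt and no reset: what is moved stays moved. The work goes in short steps, Python scripts to look and compute and a tool call to move; the robot and the scene stay as the last step left them, time stands still between calls to the robot, and variables do not carry over. Pictures are saved under pics/ and viewed, at most 10 in all, crops included, and the job is handed in when it is done.

Besides the shell and the picture viewer there is one more tool, called after "Emit:" as name([rows], argument=value, ...), one row to a line, values as JSON. drive_tool: Moves the arm, as the interface text tells. Its arguments: {"type":"object","properties":{"commands":{"type":"array"}},"required":["commands"]}

```bash
mkdir -p pics; ls; cat > h.py <<'E'
import numpy as np, cv2
from rig import robot
from scipy.spatial.transform import Rotation as R
def cam(n):
    c=robot.calibration(n); a=np.array(c["attitude"],float)
    M=R.from_quat(a).as_matrix() if a.size==4 else (a if a.shape==(3,3) else None)
    K=np.array([[c["fx"],0,c["cx"]],[0,c["fy"],c["cy"]],[0,0,1]])
    return K,np.array(c["dist"],float),np.array(c["origin"]),M
def ray(n,px):
    K,d,o,M=cam(n)
    u=cv2.undistortPoints(np.array(px,float).reshape(-1,1,2),K,d).reshape(-1,2)
    return o,np.c_[u[:,0],-u[:,1],-np.ones(len(u))]@M.T
def at_z(n,px,z):
    o,r=ray(n,px); return o+r*((z-o[2])/r[:,2])[:,None]
def at_d(n,px,D):
    o,r=ray(n,px); return o+r*np.array(D).reshape(-1,1)
def cloud(n,D):
    v,u=np.nonzero(D>0); return np.c_[u,v],at_d(n,np.c_[u,v],D[v,u])
E
cat > a.py <<'E'
from h import *
np.set_printoptions(precision=4,suppress=True)
for n in("top","scene"):
    im,D=robot.grab_frame(n); cv2.imwrite(f"pics/{n}0.png",im); np.save(f"{n}0.npy",D)
    print(n,robot.calibration(n))
    for t in ["tray","tray_grip","stone1_mid","stone2_mid","stone3_mid","stone4_mid","felt_pad","seal_box","lid_hinge","lid_edge","water_cup","paste_dish"]:
        for r in robot.place_of(t,n)[:3]:
            u,v=[int(round(x)) for x in r["at"]]
            d=D[v,u] if 0<=u<640 and 0<=v<400 else 0
            print(t,round(r["p"],2),np.round(r["at"]),at_d(n,[r["at"]],[d])[0])
print(robot.get_state())
E
python3 a.py
```

```text
pics
top {'fx': 400.2310097940256, 'fy': 400.2310097940256, 'cx': 316.43653225389266, 'cy': 196.2831200746276, 'dist': array([-0.0962,  0.    ,  0.    ,  0.    ,  0.    ]), 'origin': array([0.2733, 0.1112, 1.3221]), 'attitude': array([-0.0593,  0.0609,  0.7113, -0.6978])}
tray 0.86 [420. 270.] [ 0.2471 -0.2275  0.0067]
tray 0.67 [256. 300.] [0.1659 0.3073 0.0077]
tray_grip 0.96 [268. 205.] [0.4723 0.2659 0.0084]
tray_grip 0.73 [426. 267.] [ 0.2588 -0.226   0.0881]
stone1_mid 0.6 [258. 210.] [0.4538 0.2957 0.035 ]
stone2_mid 0.46 [257. 201.] [0.486  0.3042 0.0139]
stone3_mid 0.63 [277. 197.] [0.4961 0.2357 0.0238]
stone4_mid 0.41 [277. 215.] [0.4344 0.2358 0.0318]
stone4_mid 0.17 [472. 166.] [ 0.544  -0.3445  0.2147]
felt_pad 0.41 [472. 168.] [ 0.5363 -0.3433  0.2173]
seal_box 0.74 [410. 118.] [ 0.7658 -0.2235  0.0144]
seal_box 0.59 [402. 188.] [ 0.5219 -0.1812  0.0076]
lid_hinge 0.87 [431. 185.] [ 0.5172 -0.2599  0.0799]
lid_hinge 0.53 [347. 167.] [ 0.601   0.0015 -0.0005]
lid_edge 0.61 [472. 165.] [ 0.5455 -0.3448  0.2173]
water_cup 0.77 [346. 166.] [0.6001 0.004  0.0044]
paste_dish
[... 1123 characters left out ...]
dge 0.95 [122. 225.] [ 0.5426 -0.3468  0.21  ]
water_cup 0.66 [299. 268.] [0.635  0.0005 0.0367]
paste_dish 0.58 [285. 223.] [ 0.4907 -0.0081  0.029 ]
paste_dish 0.31 [176. 245.] [ 0.5259 -0.2701  0.0807]
{'time': 1.3, 'joint_positions': array([ 1.1499,  0.2204,  1.5265, -0.    ,  1.3947, -0.126 ]), 'qvel': array([ 0.0009, -0.0012,  0.0007,  0.0002,  0.0008, -0.0006]), 'effort': array([ -0.0015, -49.4558, -38.771 ,   0.0701,   0.0468,  -0.    ]), 'tcp_pos': array([0.1816, 0.598 , 0.2475]), 'orientation': array([0.1469, 0.9892, 0.    , 0.    ]), 'force': array([ 0.1963, -0.2353,  0.1204]), 'ft_torque': array([ 0.0391, -0.0021, -0.0252]), 'finger_force': 0.0, 'finger_gap': 0.08709377935694025}
```

View pics/top0.png

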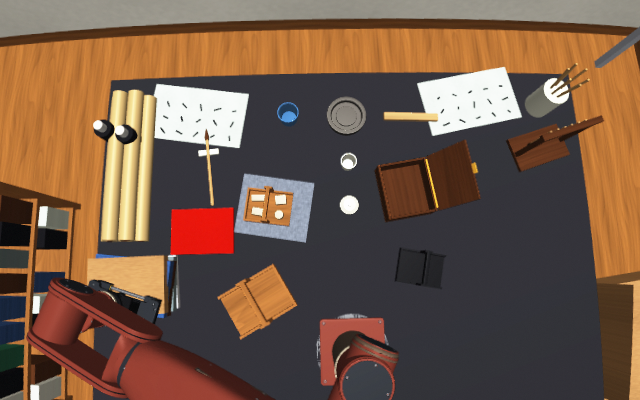

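View pics/scene0.png

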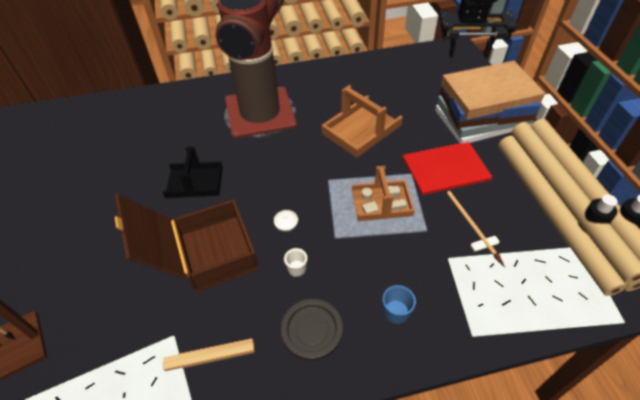

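The top picture shows the stone tray on the pad at (268,205), the open box at (408,188) with its lid leaning to the right (475,168), and the cup and dish at (348,160) and (349,204). The look-alikes are the larger tray at (257,300) and the black one at (420,268). Next I fit the poses.

```bash
cat > b.py <<'E'
from h import *
np.set_printoptions(precision=4,suppress=True)
P={n:cloud(n,np.load(f"{n}0.npy")) for n in("top","scene")}
def rect(Q,l):
    r=cv2.minAreaRect((Q[:,:2]*1000).astype(np.float32)); print(l,len(Q),"c",np.round(r[0],1),"size",np.round(r[1],1),"ang",round(r[2],1),"z",np.median(Q[:,2]))
def sel(p,c,rad,z0,z1):
    return p[(np.hypot(p[:,0]-c[0],p[:,1]-c[1])<rad)&(p[:,2]>z0)&(p[:,2]<z1)]
for n,(px,p) in P.items():
    q=sel(p,(.473,.264),.08,.085,.1); rect(q,n+" bar top")
    q=sel(p,(.473,.264),.11,.022,.045); rect(q,n+" tray walls")
    q=sel(p,(.52,-.187),.14,.068,.081); rect(q,n+" rim")
    q=sel(p,(.52,-.187),.3,.1,.3); q=q[q[:,1]>-.5]; q=q[q[:,1]<-.22]; q=q[q[:,0]<.68]
    rect(q,n+" lid"); c=q.mean(0); w=np.linalg.svd(q-c,full_matrices=False)[2][2]; print("lid plane",c,w,"maxz",q[:,2].max())
for t in ["felt_pad","seal_box"]:
    for n in ("top","scene"):
        for r in robot.silhouettes(t,n)[:2]:
            v,u=np.nonzero(r["mask"]); X=at_z(n,np.c_[u,v],.004 if t=="felt_pad" else .075); print(t,n,r["p"]);rect(X," mask")
im=cv2.imread("pics/top0.png")
a=cv2.resize(im[165:250,225:325],None,fx=5,fy=5,interpolation=2)
cv2.imwrite("pics/crop.png",a)
E
python3 b.py
```

```text
top bar top 161 c [466.2 266.6] size [ 22.5 110.8] ang 82.0 z 0.09226441178514966
top tray walls 564 c [466.  267.3] size [150.2 110.8] ang 82.4 z 0.030004103994412445
top rim 623 c [ 511.1 -187.6] size [181.6 168.1] ang 9.1 z 0.07526143810963837
top lid 2207 c [ 532.3 -313.5] size [182.5  78.7] ang 8.7 z 0.16434565495032505
lid plane [ 0.5306 -0.3135  0.1625] [-0.1361  0.8491  0.5104] maxz 0.22446715217255142
scene bar top 195 c [468.2 264.1] size [ 24.2 113.7] ang 82.7 z 0.09028823375240624
scene tray walls 833 c [468.2 264.1] size [150.6 115.2] ang 82.0 z 0.027692655215440287
scene rim 1018 c [ 513.2 -191.9] size [186.9 172.6] ang 9.1 z 0.07315194271307623
scene lid 2979 c [ 534.1 -318.4] size [184.7  78.8] ang 8.3 z 0.1657637553949477
lid plane [ 0.5418 -0.3169  0.1633] [-0.13    0.8472  0.515 ] maxz 0.22269337209060547
felt_pad top 0.72
 mask 2667 c [465.5 248.2] size [242.  200.4] ang 80.9 z 0.0040000000000000036
felt_pad scene 0.74
 mask 2950 c [469.  245.2] size [239.2 202.5] ang 80.7 z 0.0040000000000000036
felt_pad scene 0.42
 mask 8913 c [ 423.9 -271. ] size [391.1 311.2] ang 9.3 z 0.0040000000000000036
seal_box top 0.73
 mask 5630 c [ 527.  -251.5] size [197.1 341.3] ang 15.5 z 0.07499999999999996
seal_box top 0.69
 mask 1200 c [463.4 259.4] size [146.5 119.4] ang 82.2 z 0.07499999999999996
seal_box scene 0.61
 mask 9004 c [ 482.1 -255.6] size [356.9 297. ] ang 6.8 z 0.07499999999999996
seal_box scene 0.56
 mask 1384 c [ 803.8 -219.3] size [178.8  33. ] ang 88.2 z 0.07499999999999996
```

View pics/crop.png

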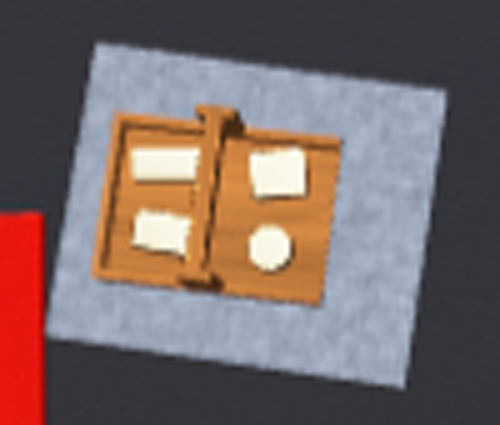

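```bash
cat >> h.py <<'E'
def down(yd): # tool y heading (deg), pointing down
    a=np.radians(yd); y=np.array([np.cos(a),np.sin(a),0]); z=np.array([0,0,-1.]); return np.c_[np.cross(y,z),y,z]
def rel(p,M,s=None):
    s=s or robot.get_state(); R0=R.from_quat(s["orientation"]).as_matrix()
    print("shift mm",np.round(R0.T@(np.array(p)-s["tcp_pos"])*1000,1),"turn",np.round(R.from_matrix(R0.T@M).as_rotvec(),3))
E
python3 -c "
from h import *
M=down(82.2)
print(M)
rel([.467,.2655,.19],M); rel([.467,.2655,.088],M)"
```

```text
[[-0.99074784  0.13571557  0.        ]
 [ 0.13571557  0.99074784  0.        ]
 [ 0.          0.         -1.        ]]
shift mm [-369.7 -235.2   57.5] turn [-0.    -0.    -0.159]
shift mm [-369.7 -235.2  159.5] turn [-0.    -0.    -0.159]
```

Emit:
drive_tool([
  [[-1,-370,-235,57,0,0,-0.159],[-1,-370,-235,57,0,0,-0.159],[-1,-370,-235,57,0,0,-0.159],[-1,-370,-235,57,0,0,-0.159],[-1,-370,-235,57,0,0,-0.159],[-1,-370,-235,57,0,0,-0.159],[-1,-370,-235,57,0,0,-0.159],[-1,-370,-235,57,0,0,-0.159],[-1,-370,-235,57,0,0,-0.159],[-1,-370,-235,57,0,0,-0.159],[-1,-370,-235,57,0,0,-0.159],[-1,-370,-235,57,0,0,-0.159]],
])

```text
time: 2.7
tcp_pos: [0.4669, 0.2663, 0.1907]
orientation: [0.068, 0.998, 0.0, -0.0]
force: [0.4, 0.4, -0.3]
finger_gap: 0.0869
finger_force: 0.0
```

```bash
python3 -c "
from h import *
s=robot.get_state(); print(s['time'],s['tcp_pos'],s['joint_positions'],s['qvel'])
rel([.467,.2655,.088],down(82.2))
im,D=robot.grab_frame('wrist'); px,p=cloud('wrist',D)
q=p[(np.hypot(p[:,0]-.467,p[:,1]-.2655)<.08)&(p[:,2]>.082)&(p[:,2]<.1)]
print(len(q), cv2.minAreaRect((q[:,:2]*1000).astype(np.float32)) if len(q) else 0)
for r in robot.place_of('tray_grip','wrist')[:2]: print(r, at_z('wrist',[r['at']],.082))
cv2.imwrite('pics/w1.png',im)"
```

```text
2.7 [0.46689232 0.26633101 0.19067142] [ 3.71377473e-01  6.00047718e-02  1.81416130e+00  4.61358829e-04
  1.26743874e+00 -1.06418527e+00] [ 0.01896925 -0.00278686  0.0009389  -0.00229974 -0.00030567 -0.00222975]
shift mm [ -0.2  -0.8 102.7] turn [ 0.    -0.     0.001]
2446 ((467.3743896484375, 264.30426025390625), (23.51337242126465, 109.93888092041016), 82.17896270751953)
{'at': [315.6, 204.5], 'p': 0.8} [[0.46656557 0.26506643 0.082     ]]
{'at': [70.4, 213.6], 'p': 0.49} [[0.4478291  0.06777798 0.082     ]]
```

View pics/w1.png

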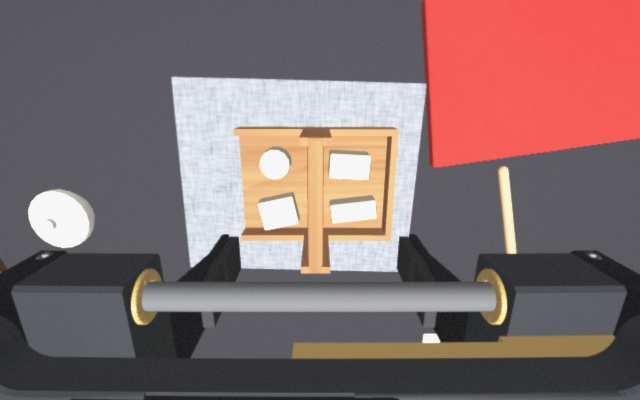

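The wrist picture shows the tray with all four stones between the fingers and the bar at column 315. This agrees with the fit, so I descend and grip.

Emit:
drive_tool([
  [[-1,0,-1,40,0,0,0],[-1,0,-1,75,0,0,0],[-1,0,-1,95,0,0,0],[-1,0,-1,102,0,0,0],[-1,0,-1,102,0,0,0],[0,0,-1,102,0,0,0],[0.5,0,-1,102,0,0,0],[1,0,-1,102,0,0,0],[1,0,-1,102,0,0,0],[1,0,-1,102,0,0,0],[1,0,-1,102,0,0,0],[1,0,-1,102,0,0,0],[1,0,-1,102,0,0,0],[1,0,-1,102,0,0,0]],
])

```text
time: 4.2
tcp_pos: [0.4672, 0.2646, 0.0885]
orientation: [0.068, 0.998, -0.0, -0.0]
force: [-0.0, -0.1, -0.2]
finger_gap: 0.0228
finger_force: 0.0
```

Emit:
drive_tool([
  [[1,0,0,0,0,0,0],[1,0,0,0,0,0,0],[1,0,0,0,0,0,0],[1,0,0,0,0,0,0],[1,0,0,0,0,0,0]],
])

```text
time: 4.7
tcp_pos: [0.4672, 0.2645, 0.0885]
orientation: [0.068, 0.998, -0.0, -0.0]
force: [0.1, -1.5, -0.2]
finger_gap: 0.0115
finger_force: 30.0
```

Emit:
drive_tool([
  [[1,0,0,-3,0,0,0],[1,0,0,-8,0,0,0],[1,0,0,-15,0,0,0],[1,0,0,-25,0,0,0],[1,0,0,-37,0,0,0],[1,0,0,-52,0,0,0],[1,0,0,-67,0,0,0],[1,0,0,-82,0,0,0],[1,0,0,-97,0,0,0],[1,0,0,-112,0,0,0],[1,0,0,-127,0,0,0],[1,0,0,-140,0,0,0],[1,0,0,-150,0,0,0],[1,0,0,-156,0,0,0],[1,0,0,-159,0,0,0],[1,0,0,-160,0,0,0],[1,0,0,-160,0,0,0],[1,0,0,-160,0,0,0]],
])

```text
time: 6.5
tcp_pos: [0.4669, 0.2645, 0.2478]
orientation: [0.068, 0.998, -0.0, -0.001]
force: [-0.3, -0.5, -4.7]
finger_gap: 0.0114
finger_force: 30.0
```

```bash
python3 -c "
from h import *
s=robot.get_state(); print(s['time'],s['tcp_pos'],s['joint_positions'],s['force'],s['finger_gap'])
x=np.array([np.cos(np.radians(-80.9)),np.sin(np.radians(-80.9)),0]); c=np.array([.512,-.1875,0]);z=np.array([0,0,1.])
pre=c-x*.10+z*.246
rel(pre,down(99.1))
im,D=robot.grab_frame('wrist'); cv2.imwrite('pics/w2.png',im)"
```

```text
6.5 [0.46689026 0.26453313 0.24783394] [ 3.68491337e-01  9.61610849e-03  1.75552099e+00 -7.40371422e-06
  1.37769040e+00 -1.06647666e+00] [-0.29876829 -0.4891564  -4.72052086] 0.011441168740994186
shift mm [ -76.9 -346.1    2. ] turn [-0.    -0.001 -0.295]
```

View pics/w2.png

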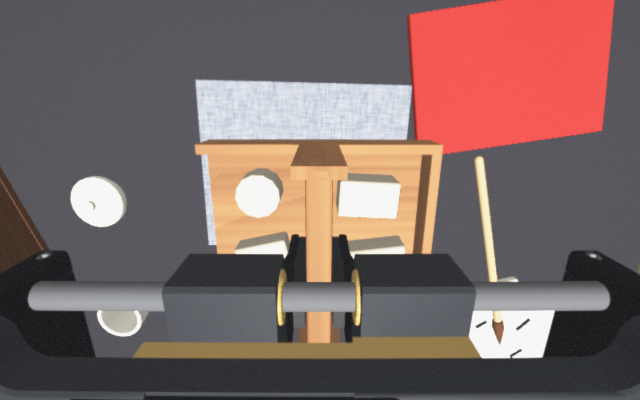

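The picture shows the tray hanging level with its four stones aboard. I now carry it to the box with gentle ramps.

Emit:
drive_tool([
  [[1,-1,-6,0,0,0,-0.005],[1,-4,-18,0,0,0,-0.015],[1,-8,-35,0,0,0,-0.03],[1,-13,-59,0,0,0,-0.05],[1,-19,-86,0,0,0,-0.073],[1,-25,-113,0,0,0,-0.097],[1,-31,-141,0,0,0,-0.12],[1,-37,-168,0,0,0,-0.143],[1,-44,-195,0,0,0,-0.167],[1,-50,-223,0,0,0,-0.19],[1,-55,-248,0,0,0,-0.212],[1,-60,-270,0,0,0,-0.23],[1,-64,-288,0,0,0,-0.246],[1,-68,-304,0,0,0,-0.259],[1,-70,-317,0,0,0,-0.27],[1,-73,-327,0,0,0,-0.279],[1,-75,-335,0,0,0,-0.286],[1,-76,-341,0,0,0,-0.291],[1,-77,-345,0,0,0,-0.294],[1,-77,-346,0,0,0,-0.295]],
])

```text
time: 8.55
tcp_pos: [0.4967, -0.0887, 0.2485]
orientation: [-0.08, 0.997, 0.0, 0.0]
force: [-0.3, -0.4, -4.5]
finger_gap: 0.0119
finger_force: 30.0
```

```bash
cat > t.py <<'E'
from h import *
s=robot.get_state(); print(s['time'],s['tcp_pos'],np.round(s['joint_positions'],2),s['finger_gap'])
# refine box pose and tray from scene/top
for n in("top","scene"):
    im,D=robot.grab_frame(n); cv2.imwrite(f"pics/{n}1.png",im); px,p=cloud(n,D)
    g=np.radians(-80.9); x=np.array([np.cos(g),np.sin(g)]); y=np.array([-x[1],x[0]]); c=np.array([.512,-.1875])
    b=np.c_[(p[:,:2]-c)@x,(p[:,:2]-c)@y,p[:,2]]*1000
    k=(abs(b[:,0])<110)&(abs(b[:,1])<110)
    r=b[k&(abs(b[:,2]-75)<5)]; print(n,"rim x",np.percentile(r[:,0],[1,99]),"y",np.percentile(r[:,1],[1,99]))
x=np.r_[x,0];z=np.array([0,0,1.]);c=np.r_[c,0]
t0=None
for t,lx,lz in [(0,-25,165),(10,-28,145),(20,-34,120),(30,-38,108),(40,-40,103),(45,-40,103)]:
    a=np.radians(t); tx=np.cos(a)*x-np.sin(a)*z; tz=np.sin(a)*x+np.cos(a)*z
    g=c+x*lx/1000+z*lz/1000-.075*tx+.078*tz
    M=np.c_[np.cross(-tx,-tz),-tx,-tz]
    print(t); rel(g+.006*tz,M,s)
E
python3 t.py
```

```text
8.55 [ 0.49672001 -0.08873795  0.24853306] [-0.33 -0.07  1.83  0.    1.38 -2.06] 0.01194283383489222
top rim x [-81.58181841  82.25041679] y [-90.8758321  -44.62214501]
scene rim x [-81.11284256  84.61634452] y [-88.86254463  92.26152416]
0
shift mm [ 0.5  0.1 -0.5] turn [0. 0. 0.]
10
shift mm [  0.5 -12.7   7.8] turn [-0.175 -0.     0.   ]
20
shift mm [  0.5 -24.2  23.9] turn [-0.349 -0.     0.   ]
30
shift mm [  0.5 -39.   30.3] turn [-0.524 -0.     0.   ]
40
shift mm [  0.6 -56.5  33. ] turn [-0.698 -0.     0.   ]
45
shift mm [  0.6 -66.3  33.1] turn [-0.785 -0.     0.   ]
```

View pics/scene1.png

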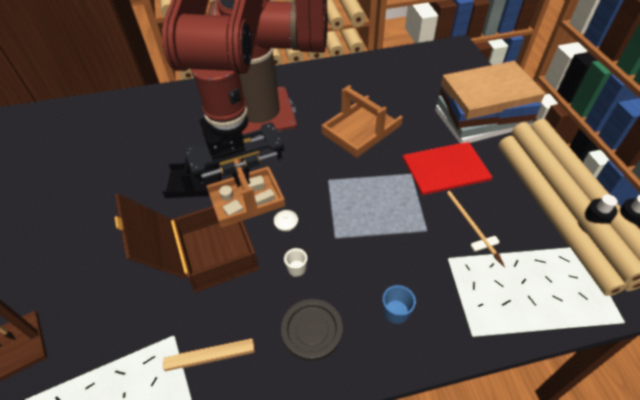

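Box and tray poses agree with the fit, and the tray with its stones is over the box's near side. I tip it gradually.

Emit:
drive_tool([
  [[1,0,-3,2,-0.03,0,0],[1,0,-8,5,-0.09,0,0],[1,0,-13,8,-0.15,0,0],[1,0,-16,12,-0.2,0,0],[1,0,-19,16,-0.25,0,0],[1,0,-22,20,-0.3,0,0],[1,0,-24,24,-0.34,0,0],[1,0,-26,25,-0.37,0,0],[1,0,-29,26,-0.4,0,0],[1,0,-31,27,-0.43,0,0],[1,0,-33,28,-0.46,0,0],[1,0,-36,29,-0.49,0,0],[1,0,-39,30,-0.52,0,0],[1,0,-42,31,-0.56,0,0],[1,0,-46,32,-0.6,0,0],[1,0,-50,32,-0.64,0,0],[1,0,-56,33,-0.7,0,0],[1,0,-56,33,-0.7,0,0],[1,0,-56,33,-0.7,0,0],[1,0,-56,33,-0.7,0,0]],
])

```text
time: 10.65
tcp_pos: [0.5057, -0.1437, 0.2158]
orientation: [-0.075, 0.937, 0.341, -0.027]
force: [0.7, 0.1, -2.3]
finger_gap: 0.0115
finger_force: 30.0
```

```bash
python3 -c "
from h import *
s=robot.get_state(); print(s['time'],s['tcp_pos'],np.round(s['joint_positions'],2),s['finger_gap'],s['force'])
im,D=robot.grab_frame('scene'); np.save('d.npy',D)
t,_=robot.grab_frame('top'); w,_=robot.grab_frame('wrist')
a=cv2.resize(im[110:310,70:330],(780,600)); cv2.imwrite('pics/t2.png',a); cv2.imwrite('pics/w3.png',w)
for n in 'stone1_mid','stone2_mid','stone3_mid','stone4_mid':
  for r in robot.place_of(n,'scene')[:2]: print(n,r['p'],r['at'],at_z('scene',[r['at']],.02))"
```

```text
10.65 [ 0.50568414 -0.14370524  0.21578623] [-0.69  0.35  1.58  0.45  1.76 -2.46] 0.011493399136777377 [ 0.73197709  0.14589873 -2.34059549]
stone1_mid 0.69 [199.6, 242.8] [[ 0.48900502 -0.22640638  0.02      ]]
stone2_mid 0.75 [198.9, 254.9] [[ 0.52483054 -0.23063391  0.02      ]]
stone3_mid 0.44 [205.8, 264.9] [[ 0.55799117 -0.21641809  0.02      ]]
stone4_mid 0.6 [222.3, 193.7] [[ 0.34123118 -0.1544166   0.02      ]]
stone4_mid 0.47 [215.0, 239.4] [[ 0.48847192 -0.18791014  0.02      ]]
```

View pics/t2.png

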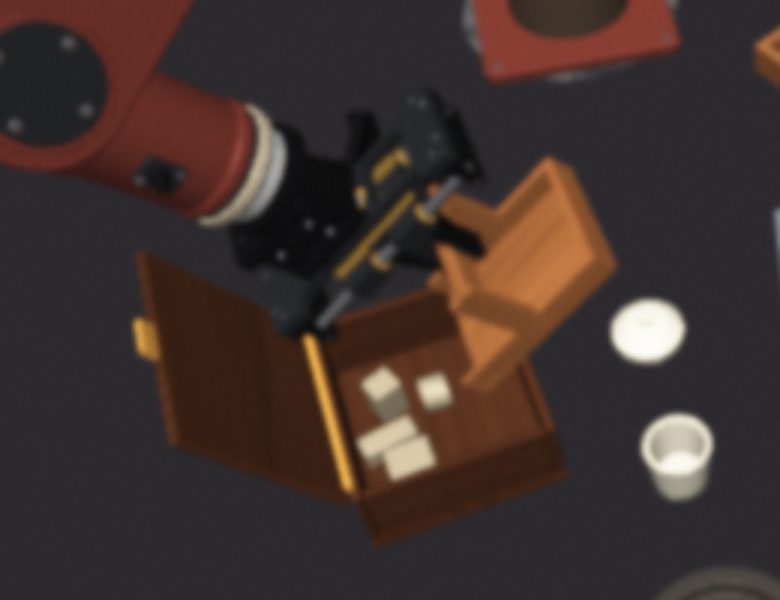

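All four stones lie in the box and the tray is empty. Next I level it and carry it back.

```bash
python3 -c "
from h import *
s=robot.get_state()
rel([.497,-.089,.248],down(99.1)); rel([.482,.08,.248],down(90)); rel([.467,.25,.248],down(82.2))
"
```

```text
shift mm [-0.2 63.  11. ] turn [0.699 0.    0.001]
shift mm [-12.2 192.5 120. ] turn [ 0.698 -0.055  0.153]
shift mm [-24.4 322.8 229.6] turn [ 0.694 -0.103  0.284]
```

Emit:
drive_tool([
  [[1,0,6,1,0.05,0,0],[1,0,16,3,0.15,0,0],[1,0,28,5,0.28,0,0],[1,0,40,7,0.42,0,0],[1,0,52,9,0.56,0,0],[1,0,63,11,0.7,0,0],[1,-2,85,29,0.7,-0.01,0.03],[1,-5,115,54,0.7,-0.02,0.06],[1,-8,150,84,0.7,-0.035,0.1],[1,-12,192,120,0.698,-0.055,0.153],[1,-15,225,147,0.697,-0.067,0.187],[1,-18,258,175,0.696,-0.08,0.22],[1,-21,285,198,0.695,-0.09,0.247],[1,-23,307,216,0.694,-0.097,0.268],[1,-24,323,230,0.694,-0.103,0.284],[1,-24,323,230,0.694,-0.103,0.284],[1,-24,323,230,0.694,-0.103,0.284]],
])

```text
time: 12.7
tcp_pos: [0.4659, 0.2504, 0.2475]
orientation: [0.068, 0.998, 0.0, -0.001]
force: [0.1, -0.5, -2.9]
finger_gap: 0.0118
finger_force: 30.0
```

```bash
python3 -c "
from h import *
rel([.467,.25,.0885],down(82.2))
"
```

```text
shift mm [ -1.4  -0.2 159. ] turn [ 0.    -0.002  0.001]
```

Emit:
drive_tool([
  [[1,0,0,20,0,0,0],[1,0,0,50,0,0,0],[1,0,0,80,0,0,0],[1,0,0,110,0,0,0],[1,0,0,130,0,0,0],[1,0,0,142,0,0,0],[1,0,0,149,0,0,0],[1,0,0,153,0,0,0],[1,0,0,156,0,0,0],[1,0,0,157,0,0,0],[1,0,0,158,0,0,0],[1,0,0,159,0,0,0],[1,0,0,159,0,0,0]],
])

```text
time: 14.0
tcp_pos: [0.4666, 0.2504, 0.0889]
orientation: [0.068, 0.998, 0.0, -0.0]
force: [0.2, -0.0, -2.2]
finger_gap: 0.0113
finger_force: 30.0
```

Emit:
drive_tool([
  [[1,0,0,1,0,0,0],[1,0,0,1,0,0,0],[0.6,0,0,1,0,0,0],[0.2,0,0,1,0,0,0],[-0.2,0,0,1,0,0,0],[-0.2,0,0,1,0,0,0],[-0.2,0,0,1,0,0,0],[-0.2,0,0,1,0,0,0],[-0.2,0,0,1,0,0,0],[-0.2,0,0,1,0,0,0],[-0.2,0,0,-10,0,0,0],[-0.2,0,0,-40,0,0,0],[-0.2,0,0,-80,0,0,0],[-0.2,0,0,-120,0,0,0],[-0.2,0,0,-160,0,0,0],[-0.2,0,0,-200,0,0,0],[1,0,0,-230,0,0,0],[1,0,0,-230,0,0,0]],
])

```text
time: 15.8
tcp_pos: [0.4688, 0.2509, 0.3257]
orientation: [0.068, 0.998, 0.002, 0.005]
force: [0.2, -0.3, 0.4]
finger_gap: 0.0429
finger_force: 0.0
```

```bash
cat > l.py <<'E'
from h import *
s=robot.get_state(); print(s['time'],s['tcp_pos'],np.round(s['joint_positions'],2),s['finger_gap'])
im,D=robot.grab_frame('scene'); px,p=cloud('scene',D)
def sel(c,rad,z0,z1): return p[(np.hypot(p[:,0]-c[0],p[:,1]-c[1])<rad)&(p[:,2]>z0)&(p[:,2]<z1)]
for z0,z1 in((.085,.1),(.022,.045)):
    q=sel((.467,.25),.11,z0,z1); print(cv2.minAreaRect((q[:,:2]*1000).astype(np.float32)),np.median(q[:,2]))
cv2.imwrite('pics/s3.png',cv2.resize(im[110:310,70:450],(760,400)))
g=np.radians(-80.9); x=np.array([np.cos(g),np.sin(g),0]); c=np.array([.512,-.1875,0]); z=np.array([0,0,1.])
M=down(9.1)
for bx,h in ((100,.33),(230,.33),(230,.215),(40,.215)):
    print(bx,c+x*bx/1000+z*h); rel(c+x*bx/1000+z*h,M,s)
E
python3 l.py
```

```text
15.8 [0.46876703 0.25091993 0.32568495] [ 0.34 -0.05  1.67  0.    1.51 -1.09] 0.04291594714787626
((468.7431640625, 250.87257385253906), (23.108701705932617, 112.3996353149414), 82.26521301269531) 0.09040184924233297
((468.95831298828125, 251.37950134277344), (150.4442138671875, 117.3844223022461), 81.48460388183594) 0.027593616214392824
100 [ 0.52781581 -0.28624138  0.33      ]
shift mm [-131.8 -524.1   -6.1] turn [0.01  0.004 1.275]
230 [ 0.54837636 -0.41460518  0.33      ]
shift mm [-169.6 -648.4   -6.5] turn [0.01  0.004 1.275]
230 [ 0.54837636 -0.41460518  0.215     ]
shift mm [-168.6 -649.1  108.5] turn [0.01  0.004 1.275]
40 [ 0.51832632 -0.22699655  0.215     ]
shift mm [-113.3 -467.3  109.1] turn [0.01  0.004 1.275]
```

View pics/s3.png

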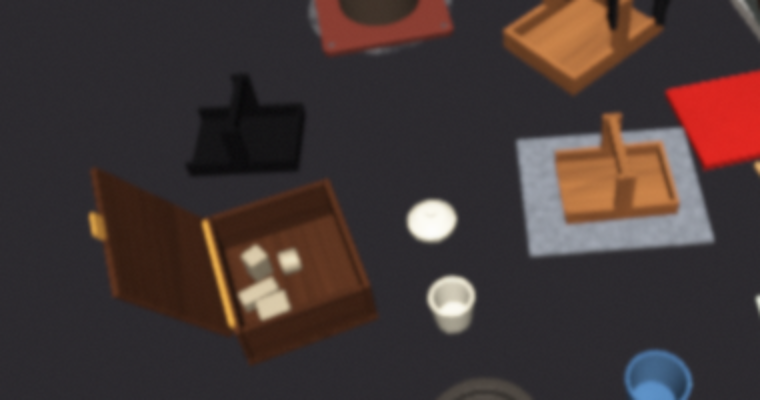

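The picture shows the empty tray flat on the pad and the four stones in the box. Next I go behind the lid.

Emit:
drive_tool([
  [[1,-170,-648,-6,0.01,0,1.275],[1,-170,-648,-6,0.01,0,1.275],[1,-170,-648,-6,0.01,0,1.275],[1,-170,-648,-6,0.01,0,1.275],[1,-170,-648,-6,0.01,0,1.275],[1,-170,-648,-6,0.01,0,1.275],[1,-170,-648,-6,0.01,0,1.275],[1,-170,-648,-6,0.01,0,1.275],[1,-170,-648,-6,0.01,0,1.275],[1,-170,-648,-6,0.01,0,1.275],[1,-170,-648,-6,0.01,0,1.275],[1,-170,-648,-6,0.01,0,1.275],[1,-170,-648,-6,0.01,0,1.275],[1,-170,-648,-6,0.01,0,1.275],[1,-170,-648,-6,0.01,0,1.275],[1,-170,-648,-6,0.01,0,1.275],[1,-170,-648,-6,0.01,0,1.275]],
])

```text
time: 17.55
tcp_pos: [0.5467, -0.4136, 0.3235]
orientation: [0.648, 0.761, -0.004, -0.002]
force: [1.1, -0.1, 0.7]
finger_gap: 0.0002
finger_force: 0.0
```

```bash
sed -i '/^im,D/,/^cv2/d' l.py; python3 l.py
```

```text
17.55 [ 0.54667282 -0.41357979  0.32352704] [-0.76  0.33  1.25 -0.01  1.56 -0.92] 0.00020216120328732422
100 [ 0.52781581 -0.28624138  0.33      ]
shift mm [128.7   1.6  -6.9] turn [-0.009  0.003  0.001]
230 [ 0.54837636 -0.41460518  0.33      ]
shift mm [-1.3  1.5 -6.5] turn [-0.009  0.003  0.001]
230 [ 0.54837636 -0.41460518  0.215     ]
shift mm [ -0.9   2.5 108.5] turn [-0.009  0.003  0.001]
40 [ 0.51832632 -0.22699655  0.215     ]
shift mm [189.1   2.7 107.9] turn [-0.009  0.003  0.001]
```

Emit:
drive_tool([
  [[1,0,2,40,-0.009,0.003,0],[1,0,2,80,-0.009,0.003,0],[1,0,2,108,-0.009,0.003,0],[1,20,2,108,-0.009,0.003,0],[1,40,2,108,-0.009,0.003,0],[1,55,2,108,-0.009,0.003,0],[1,67,2,108,-0.009,0.003,0],[1,79,2,108,-0.009,0.003,0],[1,91,2,108,-0.009,0.003,0],[1,103,2,108,-0.009,0.003,0],[1,115,2,108,-0.009,0.003,0],[1,127,2,108,-0.009,0.003,0],[1,139,2,108,-0.009,0.003,0],[1,149,2,108,-0.009,0.003,0],[1,159,2,108,-0.009,0.003,0],[1,167,2,108,-0.009,0.003,0],[1,175,2,108,-0.009,0.003,0],[1,180,2,108,-0.009,0.003,0]],
])

```text
time: 19.35
tcp_pos: [0.5193, -0.2369, 0.2152]
orientation: [0.649, 0.761, -0.0, 0.001]
force: [0.0, 1.4, -0.6]
finger_gap: 0.0005
finger_force: 0.0
```

Emit:
drive_tool([
  [[1,-20,0,0,0,0,0],[1,-40,0,-30,0,0,0],[1,-60,0,-80,0,0,0],[1,-60,0,-120,0,0,0],[1,-80,0,-140,0,0,0],[1,-80,0,-140,0,0,0],[1,-80,0,-140,0,0,0],[1,-80,0,-140,0,0,0],[1,-80,0,-140,0,0,0],[1,-80,0,-140,0,0,0]],
])

```text
time: 20.35
tcp_pos: [0.5316, -0.3157, 0.354]
orientation: [0.649, 0.761, -0.0, -0.0]
force: [-0.3, -0.1, -0.1]
finger_gap: 0.0004
finger_force: 0.0
```

```bash
python3 -c "
from h import *
im,D=robot.grab_frame('scene'); px,p=cloud('scene',D)
q=p[(np.hypot(p[:,0]-.512,p[:,1]+.1875)<.07)&(p[:,2]>.03)&(p[:,2]<.2)]
print(np.percentile(q[:,2],[1,50,99])); c=q.mean(0); print(np.linalg.svd(q-c,full_matrices=False)[2][2])
cv2.imwrite('pics/s4.png',im)"
```

```text
[0.07743362 0.08176505 0.08573958]
[-0.00962343  0.01079537 -0.99989542]
```

View pics/s4.png

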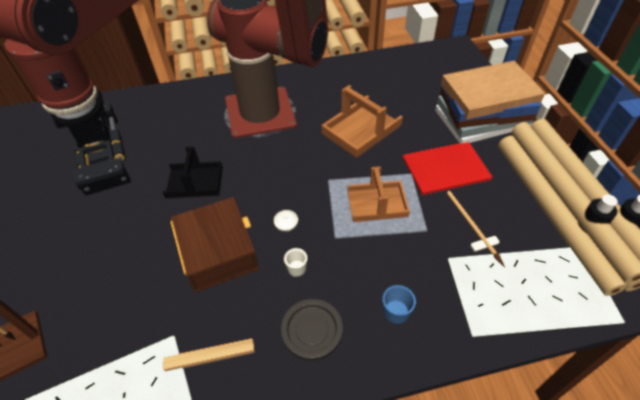

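The lid is shut: its top is at z ≈ 0.082 and level. The tray is flat on the pad, nothing else has moved, and the arm touches nothing.

```bash
python3 -c "
from rig import robot
print(robot.sign_off())"
```

```text
the job is handed in; nothing more can be done
None
```

The job is done and handed in: the four stones are in the box, the empty tray is flat on the felt pad, and the lid is shut; the judge's verdict was not shown.

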